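# Complete the spice row and thread its retaining rod

## Robot

A 7-joint arm with a two-finger parallel gripper is mounted at the origin on a cart in front of the work surface, level with it; the furniture and walls round the work are solid. World frame = base frame: x ahead of the robot, y to its left, z up, the work surface at z = 0. Lengths are in m, angles in rad, forces in N, time in s.
With the tool pointing down it reaches from about 0.4 to 0.85 m from the base axis. Payload 6.9 kg.
Tool frame: the origin (TCP) lies midway between the tips of the shut fingers; the grasp point (between the pads) lies behind it (ctrl.pinch_z is the z of the grasp point in the tool frame, in m); z points along the fingers, y is the line along which they close (so a half turn about z gives the same grasp; the last joint's range is limited). The gripper opens to 85 mm and grips with 20 to 120 N. Pads are 22 mm wide; open, the fingers measure 114 mm over their backs; the gripper's body (76 mm by 85 mm) begins 54 mm behind the grasp point. The pads swing forward as they close: fully open they stand 13 mm farther back than shut.
Start: joints at [1.347, 0.507, -0.238, 1.5, 0.126, 1.149, -0.155], TCP at [0.202, -0.591, 0.209] pointing down, gripper open.
Joint ranges: [-3.08, 3.08], [-0.24, 2.05], [-1.43, 1.35], [0, 2.5], [-1.52, 4.66], [0.17, 1.96], [-2.89, 2.89]. Speed limits (rad/s): [2.39, 2.39, 3.14, 3.14, 3.14, 3.14, 3.14].

## Interface

Orientations are given as a unit quaternion [w, x, y, z].
In Python, from station import ctrl, get_state, vision, ticket, models gives the robot as it stands. Calls block until the motion is done:
- ctrl.movep(position, orientation): joint-space move of the TCP to a pose.
- ctrl.movel(position, frame=None, max_speed=0.15): straight line of the TCP; frame=None keeps the orientation; max_speed is the mean speed in m/s.
- ctrl.set_joints(angles): joint-space move.
- ctrl.ungrasp() and ctrl.close_gripper(force=None): open the fingers fully, or close them until they stop; force is the grip in N (None keeps the last).
- ctrl.pause(seconds).
- ctrl.ik(position, orientation): joint angles nearest the present ones, or None.
- get_state(): the state.
- vision.grab_frame(name): name is "scene" or "top" or "wrist"; returns (picture, depth): 384x512x3 uint8, blue, green, red; 384x512 float32, m along the optical axis (not along the pixel's ray), 0 where there is no reading.
- vision.camera_info(name): a dict with "mtx" (3x3 intrinsics, pixels), "dist_coeffs" ([k1, k2, p1, p2, k3] as OpenCV has them; the pictures are not rectified), "R" (3x3) and "t" (3): a world point X has camera coordinates R X + t; the wrist camera has in their place "hand_eye" (4x4, takes a point from camera to tool coordinates, whose origin is the TCP and whose axes are the flange's). Camera axes: x right, y down, z forward; pixel columns grow to the right and rows downward; lengths in m; the calibration is good to about 2 mm. A picture is of the moment at which its call begins: read the wrist's pose just before it. camera_info takes no time and is no camera call.
A pose or a line that the arm cannot do raises ctrl.Unreachable and nothing moves.
- ticket.close_job(): hands the job in; it is judged then, once.
Trained networks look in the newest picture that a camera, given by its name, has taken for a name from the list of things; names that differ only in an ending like _2 or _b are one class to them, and where a whole thing is asked for, a point or a joint stands for the part that bears it (a point fixed in the world has none). Each returns a list of dicts, best first, with "p" (0 to 1); they miss things now and then, are a little off and sometimes report something else, mostly with a low value. They report only what shows in the picture. A call takes as long as a camera call.
- models.recognise(camera, target): "point" ([column, row] in pixels, amid what is visible of it).
- models.masks_of(camera, target): "mask" (384x512 bool, what is visible of it) and "point" ([column, row] in pixels, amid what is visible of it).
The state is a dict: "time": time; "qpos": joint angles; "qd": joint speeds; "tau": joint torques, N m; "tcp_pos": TCP position; "eef_rot": TCP orientation; "contact_force": force on the tool from outside, world axes, zero at the start; "wrist_torque": the same for the moment, N m; "width": finger opening in m; "gripper_force": force on a finger pad.
Only numpy, scipy, OpenCV 4.12 (cv2) and the standard library are available. Lean on these libraries where they do the work, as an engineer would, in place of code of your own. Each camera call takes 0.05 s, during which the arm holds its last target. There are 200 camera calls.

## Task

Set the spice jar that stands alone out on the open bench (not one of the jars along the back edge) upright into the empty middle bay of the spice rack; put it down, do not drop it. Then thread the steel retaining rod through both of the rack's eyelets, in front of the jars, and push it fully home, until its square handle comes up against the eyelet. Leave the other two jars standing in their bays and do not disturb the dosing cup.

Things in the scene. Friction and masses are not known exactly. Their poses are not given: they have to be found in the camera images.
- rack: Low wooden spice rack fixed to the bench, 172 mm long (y), x -51 to +33 mm; origin on the bench under the middle bay's centre, front faces -x. Three bays at y = +50, 0, -50 mm, each 47 mm wide, 48 deep, floor z = 8 mm; dividers and end walls reach z = 38, back (x = 24 to 30) z = 48, front lip z = 18 mm. A steel post with a ring eyelet at each end of the front.
- bay_mid (a point): centre of the floor of the empty middle bay (rack frame 0, 0, 8 mm); axes as the rack
- eye_left (a point): centre of the eyelet at the rack's +y end (rack frame -33, 77, 80 mm): upright steel ring of 6 mm round bar, opening 16 mm wide, outside 28 mm wide; the hole's axis is the rack's y
- eye_right (a point): centre of the same eyelet at the rack's -y end (rack frame -33, -77, 80 mm); the two holes are in line
- rod: Retaining rod lying on the bench: square dark steel handle 22 x 42 x 22 mm, and a straight round steel shaft 10 mm thick, 175 mm long, round nose, leaving the handle along the rod's -y at z = 11 mm. Origin at the underside of the handle's centre; it balances about 10 mm from there towards the shaft. 0.12 kg, 217 mm long in all.
- rod_neck (a point): the handle's end face where the shaft leaves it (rod frame 0, -21, 11 mm)
- rod_tip (a point): the nose of the shaft (rod frame 0, -196, 11 mm)
- jar_loose: Spice jar standing alone on the bench: round, 41 mm in diameter, 105 mm tall, with a dark screw cap (height 84 to 105 mm, 41 mm across); origin at the centre of its underside, z up
- jar_left: the same kind of jar, standing in the rack's +y bay
- jar_right: the same kind of jar, standing in the rack's -y bay
- dosing_cup: bystander: small steel cup, 60 mm in diameter, 48 mm tall, standing on the bench; origin at the centre of its underside

How it is judged:
By the outcome, as a careful person would: the job done as asked, in the order asked, and still so for the second after the job is handed in, with the robot touching nothing.
It also fails if it takes over 61 s, if anything falls off the work surface, if the arm or the gripper's body presses on something with over 40 N, if the wrist force passes 120 N, or if a joint passes its speed limit or range.

## Working session

There is one attempt and no reset: what is moved stays moved. The work goes in short steps, each a Python script; the robot and the scene stay as the last script left them, time stands still between calls to the robot, and variables do not carry over. Pictures are saved under pics/ and viewed, at most 11 in all, crops included, and the job is handed in when it is done.

```bash
mkdir -p pics; ls
cat > h.py <<'E'
import numpy as np, cv2
from station import ctrl, get_state, vision, ticket, models
from scipy.spatial.transform import Rotation as Rn
def cam(name):
    c=vision.camera_info(name); return np.array(c["mtx"],float),np.array(c["dist_coeffs"],float),c
def q2R(q): return Rn.from_quat([q[1],q[2],q[3],q[0]]).as_matrix()
def R2q(R): 
    q=Rn.from_matrix(R).as_quat(); return [q[3],q[0],q[1],q[2]]
def pose(name,st=None):
    "R,t of camera-to-world"
    K,d,c=cam(name)
    if name=="wrist":
        st=st or get_state(); T=np.eye(4);T[:3,:3]=q2R(st["eef_rot"]);T[:3,3]=st["tcp_pos"]
        M=T@np.array(c["hand_eye"]); return M[:3,:3],M[:3,3]
    R=np.array(c["R"]);t=np.array(c["t"]); return R.T,-R.T@t
def rays(name,px,st=None):
    K,d,_=cam(name); u=cv2.undistortPoints(np.array(px,float).reshape(-1,1,2),K,d).reshape(-1,2)
    R,o=pose(name,st); return o,(np.c_[u,np.ones(len(u))])@R.T
def cloud(name,depth,mask=None,st=None):
    if mask is None: mask=np.ones(depth.shape,bool)
    r,c=np.nonzero(mask&(depth>0)); o,v=rays(name,np.c_[c,r],st); return o+v*depth[r,c][:,None]
def onplane(name,px,z,st=None):
    o,v=rays(name,px,st); return o+v*((z-o[2])/v[:,2])[:,None]
def proj(name,X,st=None):
    K,d,_=cam(name);R,o=pose(name,st); Rc=R.T
    return cv2.projectPoints(np.array(X,float).reshape(-1,1,3),cv2.Rodrigues(Rc)[0],-Rc@o,K,d)[0].reshape(-1,2)
E
python3 - <<'E'
from h import *
s=get_state();print(s, ctrl.pinch_z)
for n in ["scene","top"]:
    im,dp=vision.grab_frame(n); cv2.imwrite(f"pics/{n}0.png",im); np.save(f"pics/{n}0.npy",dp)
    print(n,pose(n)[1])
    for t in ["rack","rod","jar_loose","dosing_cup","eye_left","eye_right","rod_neck","rod_tip"]:
        for m in models.masks_of(n,t)[:4]:
            P=cloud(n,dp,m["mask"]); 
            print(t,round(m["p"],2),np.round(m["point"]),m["mask"].sum(),np.round(np.median(P,0),3) if len(P) else None,np.round(np.percentile(P,[2,98],axis=0),3).tolist() if len(P) else None)
E
```

```text
pics
{'time': 0.0, 'qpos': array([ 1.34650743,  0.50833901, -0.23751693,  1.50112557,  0.12567612,
        1.14892559, -0.15481944]), 'qd': array([-6.75469011e-04, -1.71805446e-05,  1.52821803e-03, -6.55452855e-04,
       -1.60407027e-04,  2.32540574e-03, -1.48692078e-03]), 'tau': array([ 2.18564701e-04, -6.20602012e+01, -2.18594290e+00, -2.49658316e+01,
        1.28897990e-02,  1.19852056e-02,  7.62924316e-06]), 'tcp_pos': array([ 0.20215131, -0.59082293,  0.20783122]), 'eef_rot': array([-8.91773892e-04,  9.86436893e-01,  1.64138463e-01, -1.58078483e-04]), 'contact_force': array([ 0.21460545, -0.32249578, -1.20629885]), 'wrist_torque': array([-0.01183441, -0.00106264, -0.00902661]), 'gripper_force': 0.0, 'width': 0.08531875619793713} -0.0187
scene [-0.00357621  0.8756375   0.89524984]
rack 0.7 [265. 200.] 1114 [ 0.52  -0.088  0.012] [[0.495, -0.189, 0.001], [0.573, -0.025, 0.084]]
rod 0.85 [190. 304.] 488 [0.489 0.319 0.015] [[0.483, 0.163, -0.002], [0.504, 0.372, 0.024]]
jar_loose 0.94 [170. 231.] 645 [0.642 0.185 0.064] [[0.631, 0.095, -0.001], [0.725, 0.196, 0.106]]
jar_loose 0.4
[... 1220 characters left out ...]
29, 0.091]]
rod 0.66 [130. 199.] 262 [0.493 0.323 0.018] [[0.485, 0.164, -0.0], [0.506, 0.364, 0.026]]
dosing_cup 0.87 [382. 216.] 388 [ 0.45  -0.42   0.026] [[0.424, -0.446, 0.009], [0.477, -0.389, 0.05]]
eye_left 0.7 [276. 191.] 1265 [ 0.524 -0.112  0.01 ] [[0.497, -0.191, 0.001], [0.576, -0.028, 0.092]]
eye_right 0.92 [277. 191.] 1186 [ 0.525 -0.112  0.01 ] [[0.499, -0.19, 0.005], [0.576, -0.029, 0.091]]
rod_neck 0.8 [140. 197.] 316 [0.492 0.289 0.017] [[0.485, 0.16, 0.008], [0.505, 0.364, 0.026]]
rod_tip 0.54 [138. 197.] 332 [0.492 0.294 0.017] [[0.485, 0.162, 0.0], [0.506, 0.367, 0.026]]
rod_tip 0.26 [274. 188.] 1157 [ 0.526 -0.112  0.01 ] [[0.499, -0.189, 0.005], [0.575, -0.031, 0.09]]
```

Run:
```python
import cv2,numpy as np
a=cv2.imread("pics/scene0.png");b=cv2.imread("pics/top0.png")
m=np.vstack([cv2.resize(a[110:350,90:410],(800,600))])
cv2.imwrite("pics/v1.png",m); cv2.imwrite("pics/v2.png",cv2.resize(b[90:270,90:410],(800,450)))
```

```text
(no output)
```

View pics/v1.png

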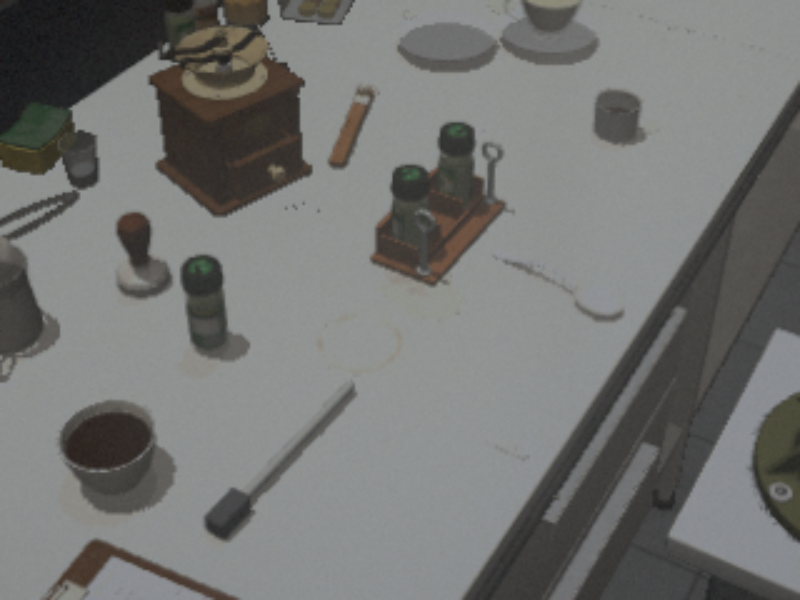

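View pics/v2.png

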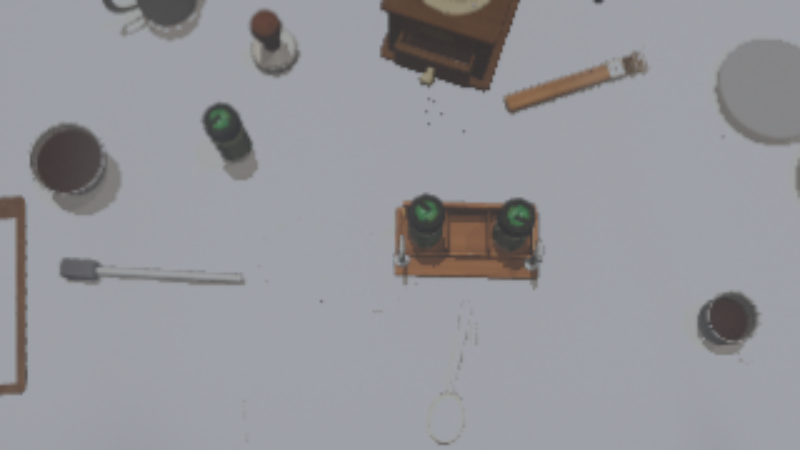

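The loose jar is at about (170,231) in the scene view. The rod lies at (190,304) with its shaft pointing to −y. The rack is at (265,200), nearly world-aligned, with its middle bay empty. Next I look at the rack and the jar with the wrist camera.

```bash
cat >> h.py <<'E'
def down(yaw):
    "tool down, finger-closing line (tool y) at world angle yaw"
    y=np.array([np.cos(yaw),np.sin(yaw),0]);z=np.array([0,0,-1.]);return R2q(np.c_[np.cross(y,z),y,z])
def box(P,lo,hi):
    c=(np.array(lo)+hi)/2;q=np.abs(P-c)-(np.array(hi)-lo)/2
    return np.linalg.norm(np.maximum(q,0),axis=1)+np.minimum(q.max(1),0)
def cyl(P,x,y,r,z0,z1):
    d=np.c_[np.hypot(P[:,0]-x,P[:,1]-y)-r,np.abs(P[:,2]-(z0+z1)/2)-(z1-z0)/2]
    return np.linalg.norm(np.maximum(d,0),axis=1)+np.minimum(d.max(1),0)
def rack_sdf(P):
    b=[box(P,[-.051,-.086,0],[.033,.086,.008]),box(P,[.024,-.0765,0],[.03,.0765,.048]),box(P,[-.027,-.0765,0],[-.024,.0765,.018])]
    for y in (-.075,-.025,.025,.075): b.append(box(P,[-.024,y-.0015,0],[.024,y+.0015,.038]))
    for s in (-1,1):
        b.append(cyl(P,-.033,s*.077,.003,0,.069))
        b.append(np.hypot(np.hypot(P[:,0]+.033,P[:,2]-.08)-.011,P[:,1]-s*.077)-.003)
    return np.min(b,axis=0)
def fit_rack(C,g):
    "C world cloud, g=(x,y,yaw) guess; jars cut out by height/radius"
    from scipy.optimize import least_squares
    def loc(p):
        c,s=np.cos(p[2]),np.sin(p[2]); D=C-[p[0],p[1],p[3]]; return np.c_[c*D[:,0]+s*D[:,1],-s*D[:,0]+c*D[:,1],D[:,2]]
    p=np.r_[g,0.]
    for band in (.02,.012,.008):
        L=loc(p); k=(np.abs(L[:,0]+.005)<.07)&(np.abs(L[:,1])<.115)&(L[:,2]>.004)&(L[:,2]<.105)
        k&=(np.abs(rack_sdf(L))<band)
        for s in (-1,1): k&=np.hypot(L[:,0],L[:,1]-s*.05)>.026
        C0=C; C=C[k]
        r=least_squares(lambda q:rack_sdf(loc(q)),p,loss="soft_l1",f_scale=.002,x_scale=[.01,.01,.1,.01]); p=r.x; n=len(C);e=np.median(np.abs(rack_sdf(loc(p)))); C=C0
    return p,n,e
def capfit(C,g,zr=(.098,.115)):
    k=(np.hypot(C[:,0]-g[0],C[:,1]-g[1])<.035)&(C[:,2]>zr[0])&(C[:,2]<zr[1]); Q=C[k]
    (x,y),rad=cv2.minEnclosingCircle((Q[:,:2]*1000).astype(np.float32)); return x/1000,y/1000,rad/1000,len(Q),np.median(Q[:,2]),Q[:,:2].mean(0)
E
cat > s1.py <<'E'
from h import *
for n in ("scene","top"):
    C=cloud(n,np.load(f"pics/{n}0.npy")); print(n,fit_rack(C,(.546,-.108,0)), capfit(C,(.645,.172)))
print(vision.camera_info("wrist")["hand_eye"],vision.camera_info("wrist")["mtx"])
q0=get_state()["qpos"]
for yaw in (0,np.pi):
    for p in [(.50,-.11,.3),(.60,.17,.3),(.645,.17,.076),(.49,.345,.003),(.51,.2,.08),(.51,-.01,.08)]: 
        s=ctrl.ik(list(p),down(yaw)); print(yaw,p,None if s is None else np.round(s,2))
E
python3 s1.py
```

```text
scene (array([ 0.54571453, -0.10819043, -0.00824586, -0.00104462]), 978, np.float64(0.001052455692556565)) (0.6508545532226563, 0.17392095947265626, 0.02265830421447754, 159, np.float64(0.10343186570393925), array([0.65034719, 0.1766493 ]))
top (array([ 0.54838848, -0.11248707, -0.01022439,  0.00138325]), 1051, np.float64(0.0010409051348644841)) (0.653992431640625, 0.17199029541015626, 0.02022153663635254, 164, np.float64(0.10591052522417871), array([0.65319703, 0.17139118]))
[[ 5.04145937e-04 -9.62258725e-01 -2.72135795e-01  7.01321773e-02]
 [ 9.99999806e-01  3.85417086e-04  4.89736696e-04 -2.78071643e-05]
 [-3.66367624e-04 -2.72135989e-01  9.62258733e-01 -1.65487731e-01]
 [ 0.00000000e+00  0.00000000e+00  0.00000000e+00  1.00000000e+00]] [[273.81992089   0.         257.10013592]
 [  0.         273.81992089 197.39385618]
 [  0.           0.           1.        ]]
0 (0.5, -0.11, 0.3) [ 0.77  0.34 -0.85  1.62  0.26  1.3  -0.12]
0 (0.6, 0.17, 0.3) [ 0.27  0.64 -1.15  1.33  0.57  1.53 -0.82]
0 (0.645, 0.17, 0.076) [ 0.11  0.78 -0.75  1.54  0.58  1.06 -0.79]
0 (0.49, 0.345, 0.003) [-0.27  0.77 -0.64  1.8   0.62  0.79 -1.23]
0 (0.51, 0.2, 0.08) [ 0.17  0.69 -0.97  1.87  0.7   0.96 -1.12]
0 (0.51, -0.01, 0.08) [ 0.44  0.55 -0.7   1.97  0.49  0.8  -0.54]
3.141592653589793 (0.5, -0.11, 0.3) [-0.57  0.45  1.15  1.64 -0.42  1.33 -2.49]
3.141592653589793 (0.6, 0.17, 0.3) [ 0.3   0.66 -1.23  1.33  0.62  1.55  2.28]
3.141592653589793 (0.645, 0.17, 0.076) [ 0.29  0.97 -1.23  1.54  0.93  1.31  2.09]
3.141592653589793 (0.49, 0.345, 0.003) [-0.01  1.01 -1.23  1.79  1.05  1.16  1.54]
3.141592653589793 (0.51, 0.2, 0.08) [ 0.28  0.81 -1.23  1.87  0.86  1.12  1.86]
3.141592653589793 (0.51, -0.01, 0.08) [-0.69  0.77  1.15  1.98 -0.86  0.99 -2.25]
```

```bash
cat > s2.py <<'E'
from h import *
def look(tag):
    st=get_state(); im,dp=vision.grab_frame("wrist"); cv2.imwrite(f"pics/{tag}.png",im); return cloud("wrist",dp,st=st),st
q=down(-.009)
ctrl.movep([.547,-.110,.22],q); C,st=look("w_rack"); print(st["time"],st["tcp_pos"])
print(fit_rack(C,(.547,-.11,-.009)))
for g in ((.547,-.06),(.547,-.16)): print("rackjar",capfit(C,g,(.105,.125)))
ctrl.movep([.652,.173,.22],q); C,st=look("w_jar"); print(st["time"],st["tcp_pos"])
print(capfit(C,(.652,.173)))
for m in models.masks_of("wrist","jar_loose")[:2]: print(m["p"],m["point"])
E
python3 s2.py; python3 -c "
import cv2,numpy as np
cv2.imwrite('pics/v3.png',cv2.resize(np.hstack([cv2.imread('pics/w_rack.png'),cv2.imread('pics/w_jar.png')]),(800,300)))"
```

```text
3.025 [ 0.54679152 -0.11164358  0.21974848]
(array([ 5.49514001e-01, -1.12018937e-01, -6.50480985e-03,  3.38400066e-04]), 5000, np.float64(0.00045087639100627186))
rackjar (0.5503561401367187, -0.061581958770751954, 0.020223936080932616, 1302, np.float64(0.11314354322219017), array([ 0.55066172, -0.06112608]))
rackjar (0.5480958862304688, -0.16115116882324218, 0.02030232810974121, 1058, np.float64(0.11306945282536493), array([ 0.54812181, -0.15977087]))
4.2333 [0.65246415 0.17068625 0.21986299]
(0.65482666015625, 0.17229798889160156, 0.02012391662597656, 1116, np.float64(0.10511007799389654), array([0.65492701, 0.17330456]))
0.74 [258.0, 181.1]
```

View pics/v3.png

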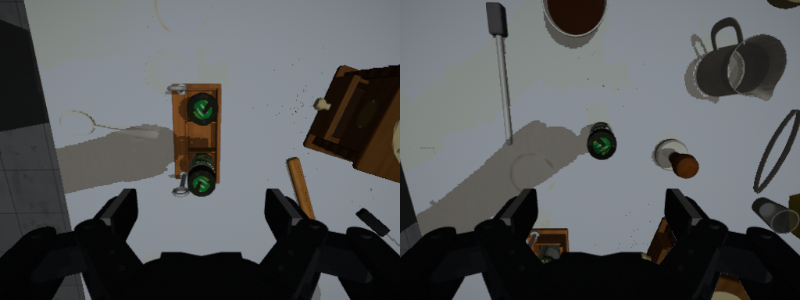

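The wrist view shows the rack around (200,140) and the loose jar around (600,140). The wrist fit is consistent with the fixed cameras. Next I pick up the jar.

```bash
cat > s3.py <<'E'
from h import *
def S(t=""): s=get_state(); print(t,round(s["time"],2),np.round(s["tcp_pos"],4),"F",np.round(s["contact_force"],1),"w",round(s["width"],4),round(s["gripper_force"],1)); return s
S(); ctrl.movel([.6549,.1723,.12]); S("above"); ctrl.pause(.3); S("settled")
ctrl.movel([.6549,.1723,.072],max_speed=.1); ctrl.pause(.2); S("down")
ctrl.close_gripper(50); S("closed")
ctrl.movel([.6549,.1723,.20]); S("up")
st=get_state(); im,dp=vision.grab_frame("wrist"); cv2.imwrite("pics/w_held.png",im); C=cloud("wrist",dp,st=st)
R=q2R(st["eef_rot"]); L=(C-st["tcp_pos"])@R; k=(np.abs(L[:,0])<.04)&(np.abs(L[:,1])<.03)&(L[:,2]>-.05)&(L[:,2]<.12); print(k.sum(),np.round(np.percentile(L[k],[1,50,99],axis=0),4))
E
python3 s3.py
```

```text
4.33 [0.6525 0.1702 0.2201] F [ 0.3 -0.7 -0.1] w 0.0852 0.0
above 5.15 [0.6554 0.1725 0.121 ] F [-1.1 -0.1 -1. ] w 0.0855 0.0
settled 5.45 [0.6552 0.1725 0.1208] F [-0.4 -0.5  0.5] w 0.0858 0.0
down 6.28 [0.6553 0.1726 0.0728] F [ 0.   0.  -0.2] w 0.0849 0.0
closed 6.79 [0.655  0.1725 0.0725] F [-0.8  0.5  4.1] w 0.0379 49.9
up 7.79 [0.6544 0.1719 0.1988] F [ 0.6  0.6 -1.4] w 0.0377 50.2
7008 [[-0.0173 -0.0279 -0.0491]
 [ 0.009   0.0004 -0.0325]
 [ 0.0205  0.0262  0.0573]]
```

View pics/w_held.png

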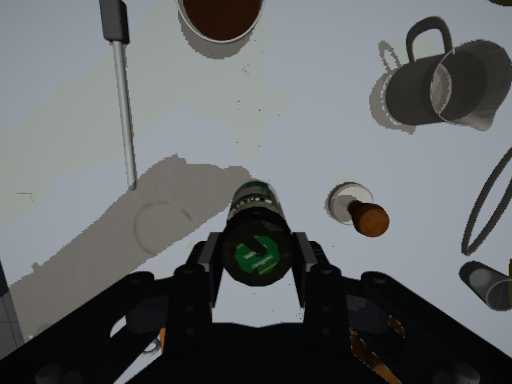

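The jar is held at the cap, around (258,250), centred between the pads and vertical. Now I place it.

```bash
cat > s4.py <<'E'
from h import *
def S(t=""): s=get_state(); print(t,round(s["time"],2),np.round(s["tcp_pos"],4),"F",np.round(s["contact_force"],1),"w",round(s["width"],4),round(s["gripper_force"],1)); return s
T=np.array([.5495,-.1120])
q=down(-.0065)
ctrl.movep([.6,.05,.23],q)if False else None
ctrl.movep([*T,.235],q); ctrl.movel([*T,.135]); ctrl.pause(.3); s=S("above")
c=2*T-s["tcp_pos"][:2]*1; print("corr",c)
ctrl.movel([*c,.092],max_speed=.1); ctrl.pause(.2); s=S("in bay")
f0=s["contact_force"]
z=.092
if np.abs(s["contact_force"][:2]).max()<8:
  while z>.074:
    z-=.002; ctrl.movel([*c,z],max_speed=.05); s=get_state()
    if s["contact_force"][2]-f0[2]>4 : break
S("bottom");
E
python3 s4.py
```

```text
above 10.12 [ 0.5498 -0.1121  0.1356] F [-0.8 -0.2 -1. ] w 0.0381 50.2
corr [ 0.54918138 -0.11190259]
in bay 10.91 [ 0.5496 -0.1119  0.0927] F [ 0.2 -0.5 -1.1] w 0.0379 50.2
bottom 12.41 [ 0.5495 -0.1118  0.0805] F [-1.6  0.1  4.2] w 0.0382 50.6
```

```bash
cat > s5.py <<'E'
from h import *
def S(t=""): s=get_state(); print(t,round(s["time"],2),np.round(s["tcp_pos"],4),"F",np.round(s["contact_force"],1),"w",round(s["width"],4),round(s["gripper_force"],1)); return s
ctrl.ungrasp(); S("open"); p=get_state()["tcp_pos"]
ctrl.movel([p[0],p[1],.22]); ctrl.pause(.2)
st=S("up"); im,dp=vision.grab_frame("wrist"); cv2.imwrite("pics/w_rack2.png",im); C=cloud("wrist",dp,st=st); np.save("pics/c_rack2.npy",C)
print(fit_rack(C,(.5495,-.112,-.0065)))
for y in (-.062,-.112,-.162): print("jar",capfit(C,(.5495,y),(.105,.125)))
ctrl.movep([.49,.27,.2],down(-.0065)); ctrl.pause(.2)
st=S("rod"); im,dp=vision.grab_frame("wrist"); cv2.imwrite("pics/w_rod.png",im); C=cloud("wrist",dp,st=st); np.save("pics/c_rod.npy",C)
ms=models.masks_of("wrist","rod"); print([(m["p"],m["point"],m["mask"].sum()) for m in ms])
m=ms[0]["mask"]; P=cloud("wrist",dp,m,st); print(np.percentile(P,[1,50,99],axis=0))
k=(C[:,0]>.46)&(C[:,0]<.53)&(C[:,1]>.15)&(C[:,1]<.39)&(C[:,2]>.005)&(C[:,2]<.03); Q=C[k]
sh=Q[(Q[:,1]<.31)&(Q[:,2]>.008)]; a=np.polyfit(sh[:,1],sh[:,0],1); print("shaft x=a*y+b",a,"top",np.percentile(sh[:,2],95))
h=Q[Q[:,2]>.019]; print("handle top",len(h),np.percentile(h,[1,50,99],axis=0)); print(cv2.minAreaRect((h[:,:2]*1000).astype(np.float32)),Q[:,1].min(),Q[:,1].max())
E
python3 s5.py;  python3 -c "
import cv2,numpy as np
cv2.imwrite('pics/v4.png',cv2.resize(np.hstack([cv2.imread('pics/w_rack2.png'),cv2.imread('pics/w_rod.png')]),(800,300)))"
```

```text
open 12.93 [ 0.5492 -0.1119  0.0799] F [-0.6  0.2  0.7] w 0.0853 0.0
up 14.22 [ 0.5488 -0.1119  0.2192] F [0.7 0.5 0.2] w 0.0853 0.0
(array([ 5.49411148e-01, -1.12060529e-01, -6.65176866e-03,  3.59347754e-04]), 3911, np.float64(0.00047535788302171395))
jar (0.5497908325195312, -0.06935541534423828, 0.027772953033447265, 1423, np.float64(0.11311446417053544), array([ 0.55058878, -0.06358213]))
jar (0.5493165893554688, -0.11202140045166016, 0.03491464233398438, 1369, np.float64(0.11306887996667458), array([ 0.54956393, -0.11218881]))
jar (0.549432373046875, -0.15401681518554688, 0.027070892333984374, 1116, np.float64(0.113066155330384), array([ 0.54822833, -0.15825906]))
rod 15.91 [0.4907 0.2688 0.1999] F [-0.3  0.8 -0.4] w 0.0854 0.0
[(0.56, [260.1, 145.7], np.int64(1633))]
[[4.86361355e-01 1.57948774e-01 9.06910989e-05]
 [4.94587725e-01 3.06377619e-01 1.64192767e-02]
 [5.10154495e-01 3.68157235e-01 2.36922982e-02]]
shaft x=a*y+b [0.03455173 0.48504051] top 0.016967389635337848
handle top 653 [[0.48634049 0.32836716 0.01961979]
 [0.49726362 0.34913544 0.02212188]
 [0.50806195 0.36829574 0.02387729]]
((497.3254699707031, 348.8820495605469), (41.11460494995117, 21.67169189453125), 89.1435317993164) 0.1552381531559578 0.3695770400638177
```

View pics/v4.png

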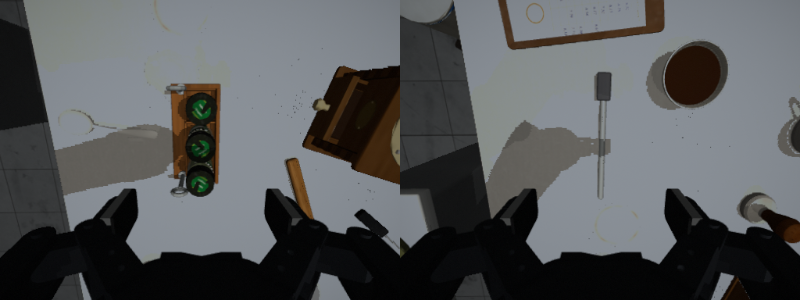

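The middle jar stands in its bay, in line with the other two. The rod is clear of everything, with its handle around (603,85) and its tip around (601,198). Next I grasp the handle.

```bash
cat > s6.py <<'E'
from h import *
def S(t=""): s=get_state(); print(t,round(s["time"],2),np.round(s["tcp_pos"],4),"F",np.round(s["contact_force"],1),"w",round(s["width"],4),round(s["gripper_force"],1)); return s
g=np.array([.4971,.349]); q=down(-.0345)
ctrl.movep([*g,.09],q); ctrl.pause(.3); s=S("above"); c=g*2-s["tcp_pos"][:2]
ctrl.movel([*c,.003],max_speed=.1); ctrl.pause(.2); S("down")
ctrl.close_gripper(90); S("closed")
ctrl.movel([*c,.12]); S("up")
ctrl.movep([.5169,.20,.0735+.03],down(-.0066)); ctrl.pause(.3); s=S("pre")
R=q2R(s["eef_rot"]); print(np.round(R,4).tolist())
for n in ("scene","top"):
    im,dp=vision.grab_frame(n); cv2.imwrite(f"pics/{n}1.png",im); C=cloud(n,dp); np.save(f"pics/c_{n}1.npy",C)
    k=(np.abs(C[:,0]-.517)<.03)&(C[:,1]>-.01)&(C[:,1]<.165)&(C[:,2]>.08)&(C[:,2]<.15); Q=C[k]
    print(n,len(Q),"x(y)",np.polyfit(Q[:,1]-.0,Q[:,0],1),"z(y)",np.polyfit(Q[:,1],Q[:,2],1),Q[:,1].min(), fit_rack(C,(.5494,-.112,-.0066))[0])
E
python3 s6.py;  python3 -c "
import cv2,numpy as np
a=cv2.imread('pics/scene1.png')[130:330,130:350];b=cv2.imread('pics/top1.png')[100:300,130:350]
cv2.imwrite('pics/v5.png',cv2.resize(np.hstack([a,b]),(800,364)))"
```

```text
above 16.91 [0.4981 0.3483 0.0914] F [0.4 0.4 1.1] w 0.0853 0.0
down 18.12 [0.4964 0.3499 0.0036] F [-0.7  0.7 -0.8] w 0.0855 0.0
closed 18.89 [0.4961 0.3497 0.003 ] F [ 0.1 -0.1  0.1] w -0.0001 0.0
up 19.82 [0.4958 0.3491 0.1192] F [ 0.1  0.1 -0.6] w 0.0001 0.0
pre 20.78 [0.5166 0.2013 0.1036] F [-0.6 -0.  -0.8] w 0.0002 0.0
[[0.0047, 1.0, 0.0001], [1.0, -0.0047, 0.0005], [0.0005, 0.0001, -1.0]]Traceback (most recent call last):
  File "s6.py", line 13, in <module>
    print(n,len(Q),"x(y)",np.polyfit(Q[:,1]-.0,Q[:,0],1),"z(y)",np.polyfit(Q[:,1],Q[:,2],1),Q[:,1].min(), fit_rack(C,(.5494,-.112,-.0066))[0])
                          ~~~~~~~~~~^^^^^^^^^^^^^^^^^^^^
    raise TypeError("expected non-empty vector for x")
TypeError: expected non-empty vector for x
[ WARN:0@0.019] global loadsave.cpp:275 findDecoder imread_('pics/top1.png'): can't open/read file: check file path/integrity
Traceback (most recent call last):
TypeError: 'NoneType' object is not subscriptable
```

The fingers closed on nothing. I'll look at where the rod is now.

```bash
cat > s7.py <<'E'
from h import *
ctrl.ungrasp(); ctrl.movel([.5,.24,.2]); ctrl.pause(.3); st=get_state(); print(st["time"],st["tcp_pos"])
im,dp=vision.grab_frame("wrist"); cv2.imwrite("pics/w_rod2.png",im); C=cloud("wrist",dp,st=st); np.save("pics/c_rod2.npy",C)
k=(C[:,0]>.44)&(C[:,0]<.56)&(C[:,1]>.12)&(C[:,1]<.40)&(C[:,2]>.006)&(C[:,2]<.03); Q=C[k]
h=Q[Q[:,2]>.019]; print(len(Q),len(h),np.percentile(h,[1,50,99],axis=0)); print(cv2.minAreaRect((h[:,:2]*1000).astype(np.float32)))
im,dp=vision.grab_frame("scene"); cv2.imwrite("pics/scene2.png",im); np.save("pics/scene2.npy",dp)
E
python3 s7.py;  python3 -c "
import cv2,numpy as np
a=cv2.imread('pics/scene2.png');b=cv2.imread('pics/w_rod2.png')
cv2.imwrite('pics/v5.png',cv2.resize(np.hstack([a,b]),(800,300)))"
```

```text
22.775 [0.49992653 0.23962883 0.19942619]
1739 724 [[0.48622104 0.32806844 0.01945246]
 [0.49707391 0.34876236 0.0221748 ]
 [0.50744641 0.36906693 0.02407437]]
((497.2425842285156, 348.959716796875), (42.390541076660156, 21.849096298217773), 87.4808578491211)
```

View pics/v5.png

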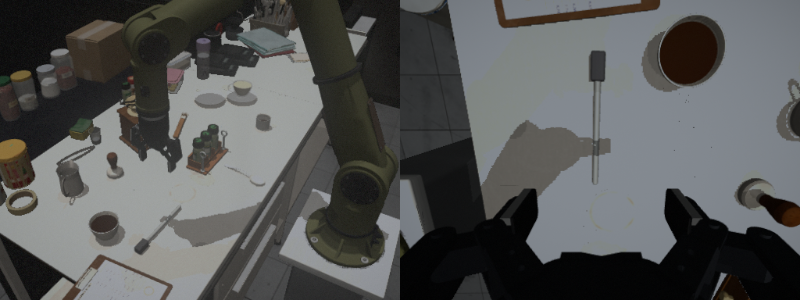

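The rod hasn't moved: the handle is still around (597,65) in the right-hand view, so the grasp missed. I'll go down again and look before closing.

```bash
cat > s8.py <<'E'
from h import *
def S(t=""): s=get_state(); print(t,round(s["time"],2),np.round(s["tcp_pos"],4),"F",np.round(s["contact_force"],1),"w",round(s["width"],4),round(s["gripper_force"],1)); return s
g=np.array([.4972,.3489]); q=down(-.0345)
ctrl.movep([*g,.06],q); S("above")
ctrl.movel([*g,.002],max_speed=.1); ctrl.pause(.1); S("down")
im,dp=vision.grab_frame("wrist"); cv2.imwrite("pics/w_down.png",im)
ctrl.close_gripper(60); S("closed")
im2,dp=vision.grab_frame("wrist"); cv2.imwrite("pics/w_down2.png",im2)
cv2.imwrite('pics/v6.png',cv2.resize(np.hstack([im,im2]),(800,300)))
E
python3 s8.py
```

```text
above 23.62 [0.4978 0.3485 0.0607] F [-0.   0.   0.7] w 0.0849 0.0
down 24.45 [0.4976 0.3494 0.0028] F [ 0.2 -0.7  0.6] w 0.0855 0.0
closed 25.27 [0.4972 0.3489 0.002 ] F [ 0.4 -0.5 -0.7] w 0.0001 0.0
```

View pics/v6.png

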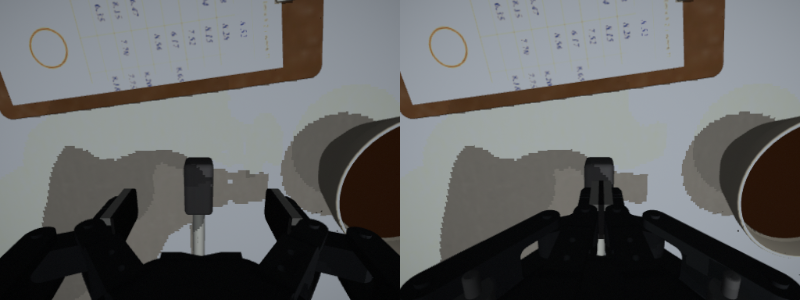

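In the left view the handle is between the open fingers, around (198,185). In the right view the shut fingers appear to sit above it, around (600,205). I'll measure the real fingertip depth from the shut fingers.

```bash
cat > s9.py <<'E'
from h import *
st=get_state(); im,dp=vision.grab_frame("wrist"); C=cloud("wrist",dp,st=st); L=(C-st["tcp_pos"])@q2R(st["eef_rot"])
k=(np.abs(L[:,1])<.014)&(np.abs(L[:,0])<.05)&(L[:,2]>-.08)&(L[:,2]<.01); Q=L[k]
print(st["time"],np.round(st["tcp_pos"],4))
for z in np.arange(-.08,.01,.004):
    b=Q[(Q[:,2]>=z)&(Q[:,2]<z+.004)]
    if len(b): print(round(z,3),len(b),np.round(np.percentile(b[:,0],[2,50,98]),4),np.round(np.percentile(b[:,1],[2,98]),4))
r,c=np.nonzero(dp>-1)
E
python3 s9.py; python3 -c "
import cv2
a=cv2.imread('pics/w_down2.png')[180:340,190:330]; cv2.imwrite('pics/v7.png',cv2.convertScaleAbs(cv2.resize(a,(630,720)[:1]+(600,),interpolation=cv2.INTER_CUBIC),alpha=2,beta=20))"
```

```text
25.3167 [0.4972 0.3489 0.002 ]
-0.08 433 [-0.0065  0.0123  0.013 ] [-0.0133  0.0135]
-0.076 455 [-0.0076  0.0122  0.013 ] [-0.0129  0.0133]
-0.072 709 [-0.0084  0.012   0.0141] [-0.012   0.0128]
-0.068 249 [0.007  0.0125 0.0143] [-0.0123  0.0137]
-0.064 392 [-0.0097  0.0053  0.0126] [-0.0083  0.0105]
-0.06 224 [-0.0094  0.0111  0.0119] [-0.0048  0.0071]
-0.056 146 [0.0071 0.0113 0.0118] [-0.0119  0.0133]
-0.052 221 [0.0068 0.0105 0.0117] [-0.0118  0.0135]
-0.048 201 [0.0069 0.0081 0.0118] [-0.0119  0.0134]
-0.044 181 [0.0068 0.0108 0.0117] [-0.0119  0.0133]
-0.04 182 [0.0067 0.0079 0.0117] [-0.0117  0.0136]
-0.036 153 [0.0068 0.011  0.0117] [-0.0115  0.0134]
-0.032 115 [0.0067 0.0111 0.0117] [-0.0101  0.0127]
-0.028 27 [0.0106 0.0111 0.0114] [-0.0048  0.0072]
-0.024 451 [0.0043 0.0133 0.0194] [-0.0093  0.009 ]
-0.02 494 [0.0039 0.0159 0.0209] [-0.0111  0.0102]
-0.016 123 [-0.0499  0.0206  0.0212] [-0.0104  0.0094]
-0.012 73 [0.0189 0.0208 0.0211] [-0.0098  0.0099]
-0.008 61 [0.0182 0.0208 0.0211] [-0.0106  0.01  ]
-0.004 51 [0.02   0.0208 0.0357] [-0.0101  0.0096]
0.0 2346 [0.0005 0.034  0.0491] [-0.0136  0.0136]
0.004 1 [0.0492 0.0492 0.0492] [-0.0101 -0.0101]
```

View pics/v7.png

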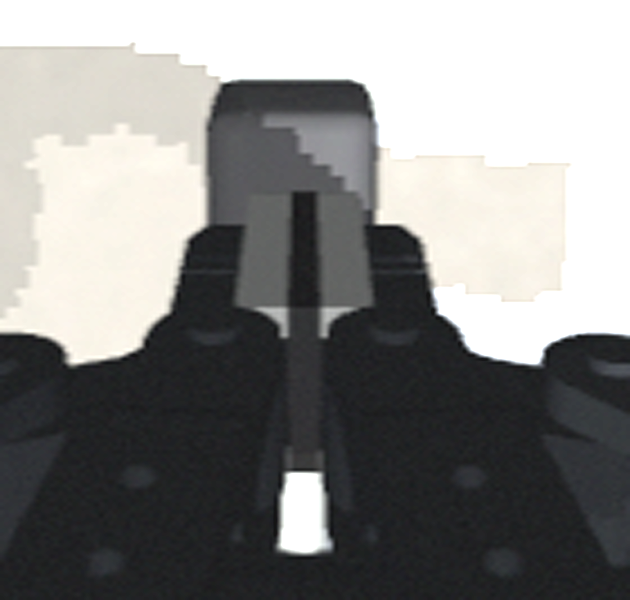

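The shut fingertips end about 27 mm behind the reported TCP, at tool z ≈ −0.027, so they closed just above the handle. I'll go lower to match.

```bash
cat > s10.py <<'E'
from h import *
def S(t=""): s=get_state(); print(t,round(s["time"],2),np.round(s["tcp_pos"],4),"F",np.round(s["contact_force"],1),"w",round(s["width"],4),round(s["gripper_force"],1)); return s
g=np.array([.4972,.3489])
ctrl.ungrasp()
for z in (-.012,-.022):
    ctrl.movel([*g,z],max_speed=.08); s=S("down")
    if s["contact_force"][2]>6: raise SystemExit
ctrl.close_gripper(90); s=S("closed")
if s["width"]>.015:
    ctrl.movel([*g,.09]); S("up"); z0=s["tcp_pos"][2]; print("axis at tcp_z +",.011-z0)
    ctrl.movep([.5169,.20,.080+z0-.011+.0004+.03],down(-.0066)); ctrl.pause(.3); s=S("pre")
    for n in ("scene","top"):
        im,dp=vision.grab_frame(n); cv2.imwrite(f"pics/{n}1.png",im); C=cloud(n,dp); np.save(f"pics/c_{n}1.npy",C)
        k=(np.abs(C[:,0]-.517)<.025)&(C[:,1]>-.02)&(C[:,1]<.165)&(C[:,2]>.08)&(C[:,2]<.14); Q=C[k]
        print(n,len(Q)); 
        if len(Q)>20: print("x(y)",np.polyfit(Q[:,1],Q[:,0],1),"z(y)",np.polyfit(Q[:,1],Q[:,2],1),Q[:,1].min(), fit_rack(C,(.5494,-.112,-.0066)))
    a=cv2.imread('pics/scene1.png')[130:330,130:350];b=cv2.imread('pics/top1.png')[100:300,130:350]
    cv2.imwrite('pics/v8.png',cv2.resize(np.hstack([a,b]),(800,364)))
E
python3 s10.py
```

```text
down 26.48 [ 0.4967  0.3484 -0.013 ] F [-0.7 -0.2  0.3] w 0.0858 0.0
down 26.75 [ 0.4969  0.3486 -0.0227] F [0.6 0.1 0.7] w 0.0855 0.0
closed 27.36 [ 0.4973  0.3491 -0.0215] F [-0.8 -0.9  5.3] w 0.0203 88.7
up 28.26 [0.4969 0.3482 0.089 ] F [-0.5  0.4 -0.7] w 0.0201 88.1
axis at tcp_z + 0.032527465838038117
pre 29.21 [0.5166 0.2012 0.0779] F [ 0.1 -0.1 -2. ] w 0.0203 88.0
scene 109
x(y) [0.01753379 0.51134601] z(y) [0.01005527 0.11226516] 0.009730064009055961 (array([ 0.54567691, -0.10912995, -0.01196841, -0.00074475]), 907, np.float64(0.0010473015115718218))
top 0
```

The rod is gripped. I bring the tip close to the eyelet and check the alignment.

```bash
cat > s11.py <<'E'
from h import *
def S(t=""): s=get_state(); print(t,round(s["time"],2),np.round(s["tcp_pos"],4),"F",np.round(s["contact_force"],1),"w",round(s["width"],4),round(s["gripper_force"],1)); return s
ctrl.movel([.5172,.180,.0479],max_speed=.12); ctrl.pause(.3); s=S("pre"); R=q2R(s["eef_rot"]); print(np.round(R,4).tolist())
ims=[]
for n in ("scene","top"):
    im,dp=vision.grab_frame(n); cv2.imwrite(f"pics/{n}3.png",im); np.save(f"pics/{n}3.npy",dp); C=cloud(n,dp)
    pr,_,_=fit_rack(C,(.5494,-.112,-.0066))
    Tr=lambda x,y,z:[pr[0]+np.cos(pr[2])*x-np.sin(pr[2])*y,pr[1]+np.sin(pr[2])*x+np.cos(pr[2])*y,z+pr[3]]
    e=proj(n,[Tr(-.033,.077,.08),Tr(-.033,-.077,.08),Tr(-.033,.098,.08),Tr(-.033,.2,.08)]); print(n,np.round(e,1).tolist(),pr)
    u,v=e[0].astype(int); im4=cv2.resize(im[v-35:v+40,u-60:u+40],(800,600),interpolation=cv2.INTER_CUBIC)
    ims.append(im4); print("crop origin",u-60,v-35)
cv2.imwrite("pics/v8.png",np.hstack([cv2.resize(i,(400,300)) for i in ims]) if False else ims[0]); cv2.imwrite("pics/v9.png",ims[1])
E
python3 s11.py
```

```text
pre 30.06 [0.5174 0.1806 0.0484] F [-0.6 -0.1 -2.3] w 0.02 88.1
[[0.0061, 1.0, 0.0009], [1.0, -0.0061, 0.0005], [0.0005, 0.0008, -1.0]]
scene [[259.3, 198.5], [286.6, 170.6], [255.2, 202.6], [234.1, 224.1]] [ 0.54573285 -0.10896694 -0.01346166 -0.00058428]
crop origin 199 163
top [[277.0, 160.2], [324.5, 186.4], [270.6, 156.7], [239.9, 139.9]] [ 0.59417068 -0.19372458 -0.50026638 -0.00662668]
crop origin 216 125
```

View pics/v8.png

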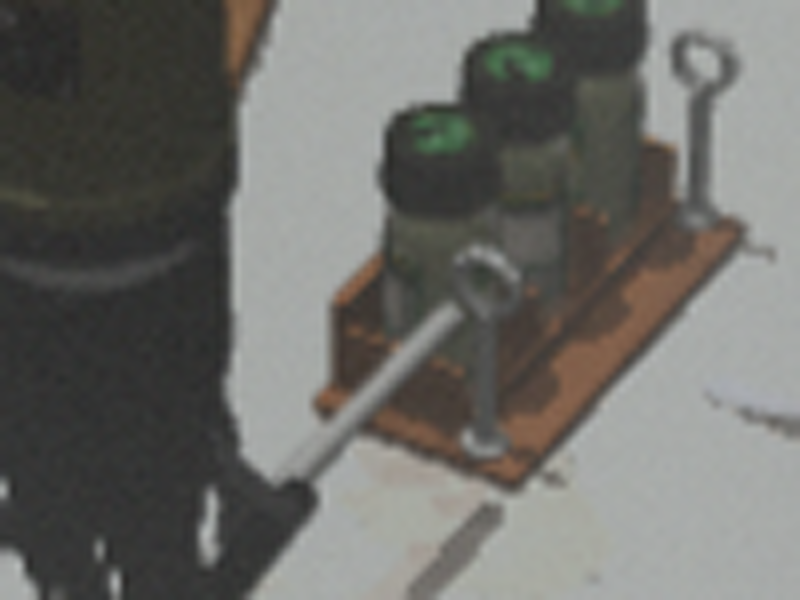

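The tip, around (455,312) in the crop, points straight at the left ring at (488,282), and the shaft line runs on to the right ring at (705,62). Now I thread it, watching the force.

```bash
cat > s12.py <<'E'
from h import *
def S(t=""): s=get_state(); print(t,round(s["time"],2),np.round(s["tcp_pos"],4),"F",np.round(s["contact_force"],1),"w",round(s["width"],4)); return s
X=lambda y:.5169+.0066*(y+.0349)-.0002
ctrl.movel([X(.18),.18,.0475],max_speed=.05); ctrl.pause(.2); f0=S("start")["contact_force"]
for y in (.160,.145,.12,.08,.04,.015,.002,):
    ctrl.movel([X(y),y,.0475],max_speed=.08); s=S()
    if np.linalg.norm(s["contact_force"]-f0)>12: print("STOP"); break
E
python3 s12.py
```

```text
start 30.61 [0.5181 0.18   0.0475] F [ 0.5  0.7 -1.6] w 0.0199
 31.01 [0.5181 0.1589 0.0475] F [-0.8  0.9 -1.3] w 0.0204
 31.35 [0.5179 0.1442 0.0474] F [0.3 0.  0. ] w 0.0197
 31.82 [0.5178 0.1194 0.0475] F [-0.7  0.3 -0.1] w 0.0202
 32.47 [0.5176 0.0801 0.0476] F [ 0.6 -0.  -0.4] w 0.0201
 33.12 [0.5173 0.0401 0.0476] F [ 0.1  0.  -1. ] w 0.02
 33.58 [0.517  0.0145 0.0475] F [-0. -0. -2.] w 0.0201
 33.9 [0.5169 0.0013 0.0474] F [-0.8 -0.7 -1.2] w 0.0201
```

```bash
cat > s13.py <<'E'
from h import *
def S(t=""): s=get_state(); print(t,round(s["time"],2),np.round(s["tcp_pos"],4),"F",np.round(s["contact_force"],1),"w",round(s["width"],4)); return s
y=.0
while y>-.022:
    y-=.002; ctrl.movel([.5169,y,.0475],max_speed=.04); s=get_state()
    if s["contact_force"][1]>8: break
s=S("home")
for n in ("scene",):
    im,dp=vision.grab_frame(n); cv2.imwrite("pics/v10.png",cv2.resize(im[140:230,200:320],(800,600),interpolation=cv2.INTER_CUBIC))
E
python3 s13.py
```

```text
home 35.65 [ 0.517  -0.0108  0.0477] F [-0.5  9.9 -2.6] w 0.0202
```

View pics/v10.png

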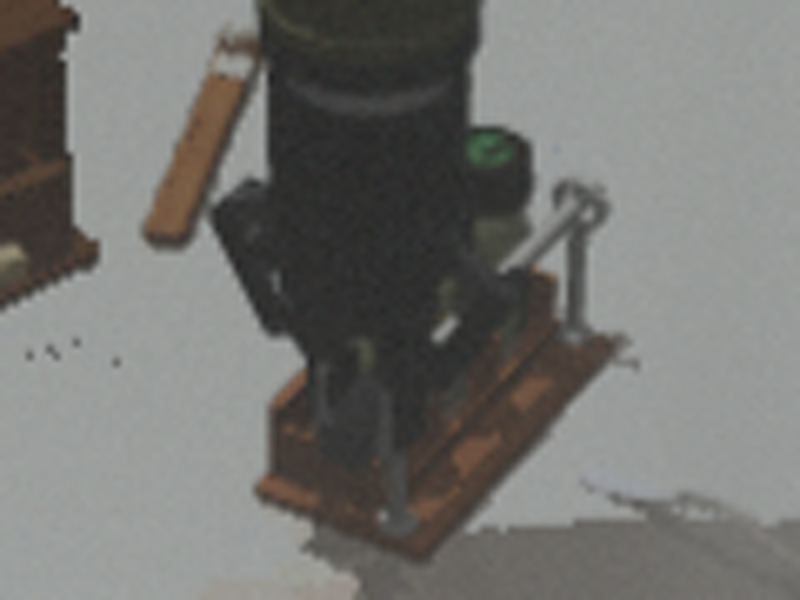

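The rod is through the right ring, around (585,205). The handle is against the left eyelet with about 10 N of contact at the expected y. I release it, retreat and verify.

```bash
cat > s14.py <<'E'
from h import *
def S(t=""): s=get_state(); print(t,round(s["time"],2),np.round(s["tcp_pos"],4),"F",np.round(s["contact_force"],1),"w",round(s["width"],4)); return s
ctrl.movel([.5169,-.0122,.0455],max_speed=.03); S("lowered")
ctrl.ungrasp(); S("open"); p=get_state()["tcp_pos"]
ctrl.movel([p[0],p[1],.15],max_speed=.12); ctrl.movep([.547,-.03,.22],down(-.0066)); ctrl.pause(.4); st=S("up")
im,dp=vision.grab_frame("wrist"); cv2.imwrite("pics/w_end.png",im); C=cloud("wrist",dp,st=st)
print(fit_rack(C,(.5494,-.112,-.0066)))
for y in (-.062,-.112,-.162):
    k=(np.hypot(C[:,0]-.5494,C[:,1]-y)<.024)&(C[:,2]>.105)&(C[:,2]<.125); print("cap",k.sum(),C[k].mean(0),np.ptp(C[k][:,2]))
k=(np.abs(C[:,0]-.517)<.012)&(C[:,1]>-.05)&(C[:,1]<.03)&(C[:,2]>.078)&(C[:,2]<.11);Q=C[k]; h=Q[Q[:,1]>-.028]; print("handle",len(h),np.percentile(h,[1,50,99],axis=0))
k=(np.abs(C[:,0]-.517)<.008)&(C[:,1]>-.17)&(C[:,1]<-.06)&(C[:,2]>.07)&(C[:,2]<.1);Q=C[k]; print("shaft",len(Q),np.polyfit(Q[:,1],Q[:,2],1) if len(Q)>5 else "")
E
python3 s14.py
```

```text
lowered 35.95 [ 0.5169 -0.0104  0.0454] F [-0.8  7.3 -3.5] w 0.0205
open 36.6 [ 0.5169 -0.0123  0.0455] F [ 0.2  0.3 -0.6] w 0.0851
up 38.43 [ 0.5466 -0.0299  0.2195] F [-0.3 -0.2  0.6] w 0.0854
(array([ 5.49691174e-01, -1.07441662e-01, -1.66802007e-02,  2.15635127e-04]), 2331, np.float64(0.0006589109079985014))
cap 1103 [ 0.55067324 -0.05987799  0.1128522 ] 0.010301903011579239
cap 1004 [ 0.54958573 -0.10957849  0.11268568] 0.009961660471076716
cap 907 [ 0.54817539 -0.15845044  0.1125005 ] 0.00989943098613344
handle 763 [[ 0.50517333 -0.02769067  0.07897293]
 [ 0.51705224 -0.00767431  0.08698742]
 [ 0.52767042  0.01129886  0.08997128]]
shaft 683 [-0.03507716  0.08010842]
```

View pics/w_end.png

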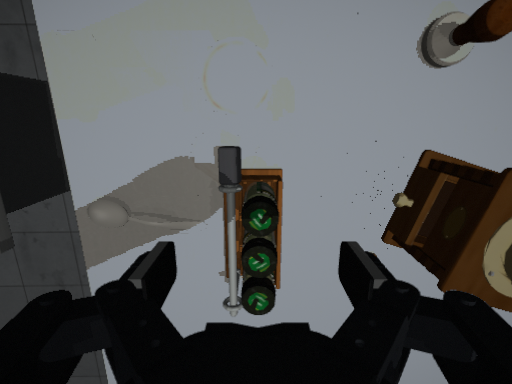

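The final view shows all three jars upright, around (260,215), (260,258) and (258,297). The rod runs through both rings, from (230,165) to (233,305). The handle's far end reads about 1 mm off the fully home position, so I'll nudge it with closed fingers and check again.

```bash
cat > s15.py <<'E'
from h import *
def S(t=""): s=get_state(); print(t,round(s["time"],2),np.round(s["tcp_pos"],4),"F",np.round(s["contact_force"],1),"w",round(s["width"],4)); return s
q=down(-.0066)
ctrl.movep([.5169,.06,.15],q); ctrl.close_gripper(30); ctrl.movel([.5169,.06,.048]); ctrl.pause(.2); f0=S("ready")["contact_force"]
ctrl.movel([.5169,.030,.048],max_speed=.08); y=.030
while y>.008:
    y-=.001; ctrl.movel([.5169,y,.048],max_speed=.03); s=get_state()
    if s["contact_force"][1]-f0[1]>7: break
S("pushed")
ctrl.movel([.5169,.06,.048]); ctrl.movel([.5169,.06,.22],max_speed=.2); ctrl.ungrasp(); ctrl.movep([.547,-.03,.22],q); ctrl.pause(.4); st=S("up")
im,dp=vision.grab_frame("wrist"); C=cloud("wrist",dp,st=st)
for y in (-.062,-.112,-.162):
    k=(np.hypot(C[:,0]-.5494,C[:,1]-y)<.024)&(C[:,2]>.105)&(C[:,2]<.125); print("cap",k.sum(),C[k].mean(0))
k=(np.abs(C[:,0]-.517)<.012)&(C[:,1]>-.05)&(C[:,1]<.03)&(C[:,2]>.078)&(C[:,2]<.11);Q=C[k]; h=Q[Q[:,1]>-.028]; print("handle",len(h),np.percentile(h,[1,50,99],axis=0))
k=(np.abs(C[:,0]-.517)<.008)&(C[:,1]>-.17)&(C[:,1]<-.06)&(C[:,2]>.07)&(C[:,2]<.1);Q=C[k]; print("shaft",len(Q),np.polyfit(Q[:,1],Q[:,2],1))
E
python3 s15.py
```

```text
ready 40.83 [0.5175 0.06   0.0488] F [0.7 0.6 0. ] w -0.0001
pushed 43.85 [0.5174 0.0218 0.0484] F [-0.6  7.9  1.6] w -0.0001
up 46.92 [ 0.5469 -0.0293  0.2202] F [-0.9 -0.1 -0. ] w 0.0854
cap 1096 [ 0.55078447 -0.05995778  0.11282632]
cap 991 [ 0.54970831 -0.10954634  0.1126594 ]
cap 906 [ 0.54830515 -0.15854193  0.11247348]
handle 775 [[ 0.50538115 -0.02749286  0.07879321]
 [ 0.51724727 -0.00744329  0.08699915]
 [ 0.52800834  0.0114399   0.09003695]]
shaft 677 [-0.03614377  0.08001165]
```

The handle met firm contact at the position I expected and didn't move any further, so the rod was already home.

```bash
python3 -c "
from h import *
print(ticket.close_job())"
```

```text
the job is handed in; nothing more can be done
None
```

The job is handed in: the loose jar stands in the middle bay, the rod runs through both eyelets with its handle against the left one, the other two jars are still in their bays, and the arm never went near the dosing cup; it took about 47 s of the 61 s allowed.

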